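# Slide a tray board out to the gauge pointer and hold it from tipping

## Task

Wind the green, orange-handled handwheel clockwise until the blue pointer carriage of the reach gauge is up against its yellow stop. Then slide the white tray board out along the grey riser, square to it and without lifting it off, until its front edge is level with the red pointer (beside it, not touching it). The board is then out past its balance point: finish while still holding it level on the riser, ready to be screwed down, and leave the bottle, jar and vial rack alone.

Things in the scene. Friction and masses are not known exactly. Their poses are not given: they have to be found in the camera images.
- riser: Grey fixed bench riser: flat top plate 200 x 200 mm, 14 mm thick, top at 80 mm over the bench, on two steel side legs. Origin under its centre, on the bench. Its own -y axis is the outward direction (the board slides that way); the outer edge is 100 mm from the origin along -y.
- board: White plastic board 120 (own x) x 260 (own y) x 10 mm, about 0.4 kg, loose on the riser, underside at 80 mm. Origin at the centre of its underside, below its middle; own -y points outward. On its tail, centred 100 mm along +y, stands a blue grip bar 18 thick (x) x 45 long (y) x 40 mm tall. It tips over the riser's outer edge once its middle is past it unless the tail is held down.
- board_grip (a point): Centre of the board's blue grip bar, 24 mm above the board's top face; the bar's top is 16 mm higher. Axes as the board's.
- board_front (a point): Middle of the board's front edge, on its top face (130 mm from the board's origin along own -y). Axes as the board's.
- pointer (a point): Tip of the red pointer blade on the carriage, 90 mm over the bench; blade 5 mm thick (y), 10 mm tall (top at 92 mm). It points at the board's +x side edge; 20 mm gap to a board centred on the riser. Axes as the riser's. The board's front edge must come level with it along this y.
- carriage (a joint): Travel of the pointer carriage (blue block on two rods) along the gauge, m: grows outward, 0.050 when it touches the yellow stop block (end of travel). Coupled to the handwheel: 7.7 mm per rad.
- handwheel (a joint): Angle of the handwheel, rad: grows clockwise seen from above, 6.5 when the carriage is at the stop (rigid end of travel). It stays where it is left; friction 0.10 N m (about 3 N at the crank handle).
- wheel_axis (a point): Point on the vertical axis of the handwheel, on the upper face of its disc (106 mm over the bench). Green disc 92 mm across, on a grey column 50 x 50 mm at the outer end of the gauge.
- crank_grip (a point): Middle of the orange crank handle: an upright, freely spinning cylinder, 18 mm diameter, 46 mm tall, standing on the disc 33 mm off the wheel axis; this point is 27 mm above the disc, 19 mm below the handle's top. Because the handle spins, a gripper holding it need not turn as it goes round.
- gauge: Grey fixed reach gauge beside the overhang, on the riser's +x side, its axes as the riser's: base 60 mm (x) x 200 mm (y). Origin on the bench under the carriage's centre when that is at the stop. Yellow stop block 15 to 29 mm, and column with handwheel centred 80 mm, along -y.
- amber_bottle: Bystander: amber bottle with blue cap, 72 mm diameter, 160 mm tall. Origin under its centre.
- clear_jar: Bystander: jar with white label and orange cap, 68 mm diameter, 110 mm tall. Origin under its centre.
- vial_rack: Bystander: blue vial rack 90 x 130 mm, about 45 mm tall. Origin under its centre.

How it is judged:
By the outcome, as a careful person would: the job done as asked, in the order asked, and still so for the second after the job is handed in, while the arm keeps its last pose, push and grip.
It also fails if it takes over 56 s, if anything falls off the work surface, if the arm or the gripper's body presses on something with over 40 N, if the wrist force passes 120 N, or if a joint passes its speed limit or range.

## Robot

A 7-joint arm with a two-finger parallel gripper is mounted at the origin on the work surface. World frame = base frame: x ahead of the robot, y to its left, z up, the work surface at z = 0. Lengths are in m, angles in rad, forces in N, time in s.
With the tool pointing down it reaches from about 0.425 to 0.925 m from the base axis. Payload 6.8 kg.
Tool frame: the origin (TCP) lies between the finger pads; the fingertips stand 14 mm ahead of it and the grasp point (between the pads) lies 5 mm behind it; z points along the fingers, y is the line along which they close (so a half turn about z gives the same grasp; the last joint's range is limited). The gripper opens to 88 mm and grips with 3 to 60 N. Pads are 20 mm wide; open, the fingers measure 115 mm over their backs; the gripper's body (75 mm by 178 mm) begins 61 mm behind the grasp point.
Start: joints at [-1.433, 0.477, 0.022, 1.555, -0.011, 1.109, -0.083], TCP at [0.164, 0.655, 0.197] pointing down, gripper open.
Joint ranges: [-2.96, 2.96], [-0.34, 2.1], [-1.41, 1.46], [0.24, 2.44], [-1.37, 4.51], [0.17, 1.92], [-2.96, 2.96]. Speed limits (rad/s): [2.39, 2.39, 3.14, 3.14, 3.14, 3.14, 3.14].

## Interface

Orientations are given as [roll, pitch, yaw] about the fixed x, y, z axes, in that order (R = Rz(yaw) Ry(pitch) Rx(roll)).
In Python, from station import ctrl gives the robot as it stands. The module is installed in compiled form; this text tells all that it offers.
- The arm moves only by the tool move_arm, never from a script. Its argument "commands" is a list of rows, each an object of numbers: "fingers": the closure, from 0 (fully open) to 1 (shut); "x", "y", "z": the shift along the tool's x, y, z in mm; "ax", "ay", "az": the turn, a rotation vector about the tool's x, y, z in degrees. A call has 1 to 5 rows; each row is the pose to reach, as a shift and turn from the pose commanded when the call began, along the tool's axes at that moment; what a row does not reach only later rows make up. A row lasts 1/8 s, in which the tool goes at most 62.5 mm and 10.7 degrees, less where a joint would pass 70% of its speed; a pose out of reach is approached as far as the arm can. A call with a gripper value outside its range is refused whole. The fingers move at their own pace and stop on an object; the grip force is fixed at half the most. Time passes only in rows, so rows that repeat a pose let the fingers close. It gives the time, the measured TCP pose, the force, the opening and the grip force at its end, in the units of the state.
- ctrl.sense(): the state, without advancing time (a new reading comes with each control period).
- ctrl.get_image(name): name is "side" or "top"; returns a dict with "image" (400x640x3 uint8, red, green, blue), "range_z" (400x640 float32, m along the optical axis (not along the pixel's ray), 0 where there is no reading), "fx", "fy", "cx", "cy" (pixels), "rvec" (rotation vector, rad) and "tvec" (3), from world to camera coordinates, as OpenCV has them. Camera axes: x right, y down, z forward; pixel columns grow to the right and rows downward; lengths in m; the calibration is good to about 2 mm. A picture is of the moment at which its call begins.
- ctrl.job_done(): hands the job in; it is judged then, once.
The state is a dict: "time_s": time; "qpos": joint angles; "dq": joint speeds; "tau": joint torques, N m; "tool_pos": TCP position; "orientation": TCP orientation; "ft_force": force on the tool from outside, world axes, zero at the start; "moment": the same for the moment, N m; "opening": finger opening in m; "gripper_force": force on a finger pad.
Only numpy, scipy, OpenCV 4.12 (cv2) and the standard library are available. Lean on these libraries where they do the work, as an engineer would, in place of code of your own. Each camera call takes 0.05 s, during which the arm holds its last target. There are 200 camera calls.

## Working session

There is one attempt and no reset: what is moved stays moved. The work goes in short steps, Python scripts to look and compute and a tool call to move; the robot and the scene stay as the last step left them, time stands still between calls to the robot, and variables do not carry over. Pictures are saved under pics/ and viewed, at most 10 in all, crops included, and the job is handed in when it is done.

Besides the shell and the picture viewer there is one more tool, called as a command line: name --argument value ..., lists and objects as JSON in quotes. move_arm: Moves the arm, as the interface text tells. Its arguments: {"type":"object","properties":{"commands":{"type":"array"}},"required":["commands"]}

```bash
mkdir -p pics; cat > h.py <<'E'
import numpy as np, cv2
from station import ctrl
def snap(n,f=None):
    d=ctrl.get_image(n)
    if f: cv2.imwrite('pics/'+f,cv2.cvtColor(d['image'],cv2.COLOR_RGB2BGR))
    return d
def cloud(d):
    v,u=np.mgrid[0:400,0:640]; z=d['range_z']
    P=np.stack([(u-d['cx'])/d['fx']*z,(v-d['cy'])/d['fy']*z,z],-1)
    R=cv2.Rodrigues(np.array(d['rvec'],float))[0]
    W=(P-np.array(d['tvec']).reshape(3))@R
    W[z<=0]=np.nan
    return W
E
python3 - <<'E'
from h import *
for n in('top','side'):
    d=snap(n,n+'1.png'); np.savez(n+'1.npz',W=cloud(d),I=d['image'])
s=ctrl.sense(); print(s)
E
```

```text
{'time_s': 0.1, 'qpos': array([-1.4331155 ,  0.47770053,  0.02233191,  1.55632641, -0.01148997,
        1.10929286, -0.08309441]), 'dq': array([ 5.67640720e-06, -1.63464018e-03,  1.96717107e-03, -1.81975734e-03,
       -1.00723926e-03, -1.44494887e-03,  1.44689063e-03]), 'tau': array([ 4.44068690e-03, -5.84091926e+01,  1.53987061e+00, -2.73313826e+01,
       -5.43081493e-02,  1.30296772e-02,  5.51697406e-05]), 'tool_pos': array([0.16410711, 0.65415715, 0.19640116]), 'orientation': array([-3.13999802e+00,  1.19230079e-04,  2.89585183e+00]), 'ft_force': array([-0.57771187,  0.48920904,  0.99396817]), 'moment': array([-0.04930952,  0.00570164, -0.0302293 ]), 'gripper_force': 0.0, 'opening': 0.08778021222881367}
```

View pics/top1.png

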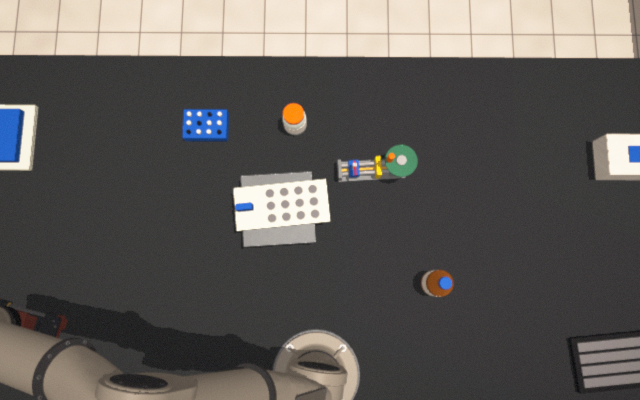

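View pics/side1.png

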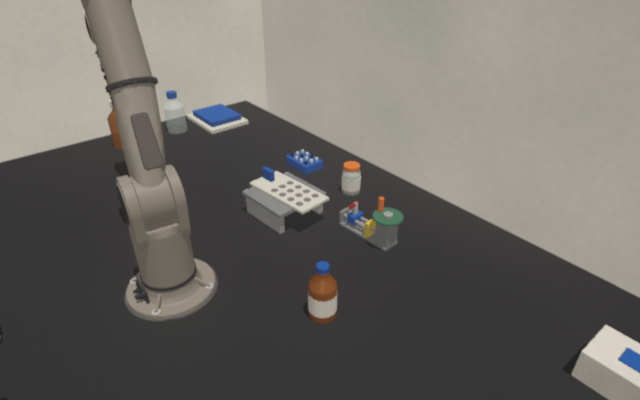

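Top view: the riser is around (278,208), the board lies on it slightly askew with its grip at (244,207), the gauge is at (340–385,168), the wheel at (401,160), and the crank at about (391,156). The jar is at (294,118), the rack at (205,125) and the bottle at (438,283). Next I'll measure these by colour and height.

```bash
cat >> h.py <<'E'
def seg(n,W,I):
    hsv=cv2.cvtColor(I,cv2.COLOR_RGB2HSV).astype(int); H,S,V=hsv[...,0],hsv[...,1],hsv[...,2]; X,Y,Z=W[...,0],W[...,1],W[...,2]
    roi=(X>.3)&(X<.95)&(Y>-.45)&(Y<.45)
    r={}
    r['white']=roi&(S<40)&(V>150)&(abs(Z-.09)<.008)
    r['grip']=roi&(H>100)&(H<125)&(S>130)&(Z>.115)&(Z<.14)
    r['plate']=roi&(S<60)&(V<190)&(V>60)&(abs(Z-.08)<.005)
    r['green']=roi&(H>60)&(H<95)&(S>80)&(abs(Z-.106)<.01)
    r['crank']=roi&(H>4)&(H<16)&(S>150)&(Z>.12)&(Z<.16)
    r['yellow']=roi&(H>20)&(H<33)&(S>150)&(Z>.03)
    r['red']=roi&((H<4)|(H>174))&(S>130)&(Z>.05)
    r['blueall']=roi&(H>100)&(H<125)&(S>130)
    return r
E
python3 - <<'E'
from h import *
for n in('top','side'):
    f=np.load(n+'1.npz');W,I=f['W'],f['I']
    for k,m in seg(n,W,I).items():
        nn,lab,st,c=cv2.connectedComponentsWithStats(m.astype(np.uint8))
        for i in range(1,nn):
            if st[i,4]<4: continue
            p=W[lab==i]
            rr=cv2.minAreaRect((p[:,:2]*1000).astype(np.float32))
            print(n,k,st[i,4],c[i].round(),p.mean(0).round(4),p.min(0).round(3),p.max(0).round(3),'rect',np.round(rr[0]),np.round(rr[1]),round(rr[2],1))
E
```

```text
top white 29 [292. 125.] [0.6979 0.0713 0.0859] [0.692 0.054 0.082] [0.71  0.095 0.095] rect [700.  75.] [43. 13.] 77.6
top white 10 [302. 122.] [0.7062 0.0441 0.0857] [0.701 0.04  0.082] [0.711 0.049 0.091] rect [706.  44.] [ 4. 13.] 50.5
top white 4 [356. 164.] [ 0.5821 -0.1109  0.0906] [ 0.579 -0.111  0.087] [ 0.586 -0.111  0.094] rect [ 582. -111.] [7. 0.] 4.9
top white 4 [294. 174.] [0.5545 0.0637 0.0835] [0.552 0.061 0.083] [0.558 0.067 0.084] rect [555.  64.] [8. 2.] 42.6
top white 9 [306. 174.] [0.5556 0.0292 0.0842] [0.55  0.024 0.082] [0.561 0.036 0.091] rect [556.  30.] [16.  5.] 61.8
top white 4 [254. 176.] [0.5496 0.1778 0.0833] [0.549 0.174 0.082] [0.552 0.182 0.085] rect [549. 178.] [2. 9.] 19.8
top white 5 [275. 175.] [0.5506 0.1182 0.0847] [0.547 0.114 0.082] [0.555 0.122 0.089] rect [550. 118.] [8. 4.] 47.0
top white 3847 [283. 205.] [0.467  0.0933 0.0895] [ 0.39  -0.035  0.082] [0.552 0.231 0.098] rect [469.  98.] [162. 260.] 5.9
top white 6 [258. 180.] [0.5379 0.1663 0.083 ] [0.534 0.159 0.082] [0.54  0.173 0.084] rect [537. 166.] [14.  6.] 89.0
top white 4 [296. 
[... 5217 characters left out ...]
 -0.114  0.085] [ 0.576 -0.105  0.098] rect [ 564. -109.] [25.  7.] 6.2
side blueall 356 [304. 164.] [0.6969 0.3063 0.0261] [0.667 0.262 0.003] [0.765 0.399 0.048] rect [715. 331.] [ 97. 137.] 1.5
side blueall 10 [300. 155.] [0.718  0.362  0.0384] [0.703 0.346 0.034] [0.736 0.383 0.042] rect [720. 365.] [50.  4.] 52.6
side blueall 6 [309. 156.] [0.7421 0.3301 0.0373] [0.734 0.317 0.035] [0.756 0.348 0.041] rect [744. 334.] [37.  4.] 57.8
side blueall 110 [268. 173.] [0.4519 0.191  0.1193] [0.445 0.169 0.099] [0.469 0.216 0.135] rect [457. 192.] [46. 23.] 87.9
side blueall 107 [354. 217.] [ 0.5726 -0.1142  0.0466] [ 0.557 -0.126  0.028] [ 0.605 -0.095  0.061] rect [ 581. -112.] [32. 47.] 86.2
```

```bash
cat >> h.py <<'E'
def plane(d,uv,z):
    R=cv2.Rodrigues(np.array(d['rvec'],float))[0]; C=-R.T@np.array(d['tvec']).reshape(3)
    uv=np.atleast_2d(uv); r=np.c_[(uv[:,0]-d['cx'])/d['fx'],(uv[:,1]-d['cy'])/d['fy'],np.ones(len(uv))]@R
    return (C+r*((z-C[2])/r[:,2])[:,None])[:,:2]
def px(m): 
    v,u=np.nonzero(m); return np.c_[u,v].astype(float)
def big(m):
    n,l,s,c=cv2.connectedComponentsWithStats(m.astype(np.uint8)); return l==1+np.argmax(s[1:,4])
def edges(d,m,z,axis,lo,hi,w):
    """lines fitted to both borders of mask in world plane z; axis 0: runs along rows(image), returns"""
    out=[]
    mm=m if axis==0 else m.T
    a=[];b=[]
    for i in range(lo,hi):
        j=np.nonzero(mm[:,i])[0]
        if len(j)<w: continue
        a.append((i,j.min()-.5)); b.append((i,j.max()+.5))
    for e in(a,b):
        e=np.array(e,float); e=e if axis==0 else e[:,::-1]
        p=plane(d,e,z)
        k,c=(0,1) if axis==1 else (1,0)
        # fit p[c] = s*p[k]+o robustly
        g=np.ones(len(p),bool)
        for _ in range(4):
            q=np.polyfit(p[g,k],p[g,c],1); r=p[:,c]-np.polyval(q,p[:,k]); g=abs(r)<max(1.5*np.std(r[g]),.0015)
        out.append((q,len(p),r[g].std()))
    return out
E
python3 - <<'E'
from h import *
d=snap('top'); I=d['image']; W=cloud(d)
g=cv2.cvtColor(I,cv2.COLOR_RGB2HSV).astype(int)
s=seg('top',W,I)
wh=(g[...,1]<45)&(g[...,2]>185); wh[:,:225]=0; wh[:170]=0; wh[250:]=0; wh[:,340:]=0; wh=big(wh)
print('board px',wh.sum())
def show(t,e):
    for (q,n,r) in e: print(t,'slope deg',np.degrees(np.arctan(q[0])).round(2),'off',q[1].round(4),n,r.round(4))
show('board long',edges(d,wh,.09,0,240,322,10)); show('board short',edges(d,wh,.09,1,192,224,10))
pl=(g[...,1]<60)&(g[...,2]>70); pl[:,:225]=0; pl[:165]=0; pl[260:]=0; pl[:,335:]=0; pl=big(pl)
show('plate long',edges(d,pl,.08,0,247,308,10))
show('plate short lo',edges(d,pl&(np.arange(400)[:,None]>233),.08,1,234,243,10)); 
print(I[170:185,290].tolist()); print(I[228:255,290].tolist())
# wheel: green hull circle
gr=(g[...,0]>60)&(g[...,0]<95)&(g[...,1]>80); gr[:,:370]=0; gr[:,430:]=0; gr[:130]=0;gr[190:]=0
p=plane(d,px(gr),.106); (c,r)=cv2.minEnclosingCircle((p*1000).astype(np.float32)); print('wheel',np.round(c,1),round(r,1))
cr=(g[...,0]>2)&(g[...,0]<17)&(g[...,1]>150); cr[:,:380]=0; cr[:,410:]=0; cr[:140]=0;cr[180:]=0
q=px(cr); print('crank px',len(q),q.min(0),q.max(0), plane(d,q,.152).round(3).tolist()[:6], plane(d,q.mean(0),.14))
print('grip',plane(d,px(s['grip']).mean(0),.135), cv2.minAreaRect((plane(d,px(s['grip']),.135)*1000).astype(np.float32)))
print('red',plane(d,px(s['red']),.092).round(4).tolist())
R=cv2.Rodrigues(np.array(d['rvec'],float))[0]; print('cam',-R.T@np.array(d['tvec']).reshape(3))
E
python3 - <<'E'
import cv2
a=cv2.imread('pics/top1.png')[130:260,225:425]
cv2.imwrite('pics/crop1.png',cv2.resize(a,None,fx=4,fy=4,interpolation=cv2.INTER_CUBIC))
E
```

```text
board px 3438
board long slope deg -6.04 off 0.5406 82 0.0008
board long slope deg -6.07 off 0.4171 82 0.0008
board short slope deg 6.4 off 0.1757 32 0.0008
board short slope deg 5.73 off -0.0801 32 0.0008
plate long slope deg -4.01 off 0.5685 61 0.0008
plate long slope deg -3.78 off 0.3625 61 0.0008
plate short lo slope deg 10.28 off 0.137 9 0.0007
plate short lo slope deg 8.56 off -0.0571 9 0.0008
[[61, 56, 58], [70, 70, 68], [107, 106, 103], [159, 155, 155], [168, 165, 161], [166, 160, 158], [164, 159, 156], [164, 160, 153], [167, 162, 159], [165, 161, 157], [167, 162, 158], [168, 164, 157], [216, 208, 189], [252, 250, 237], [253, 251, 241]]
[[174, 170, 166], [173, 171, 163], [173, 169, 164], [174, 170, 164], [177, 173, 168], [176, 171, 166], [178, 174, 168], [179, 175, 169], [176, 172, 165], [175, 172, 167], [175, 172, 164], [173, 168, 161], [173, 170, 163], [174, 170, 163], [177, 173, 169], [169, 165, 160], [80, 77, 74], [46, 48, 45], [55, 56, 55], [60, 62, 59], [60, 58, 60], [63, 61, 61], [58, 59, 60], [60, 59, 60], [60, 60, 59], [57, 59, 60], [58, 59, 59]]
wheel [ 591.4 -234.9] 46.2
crank px 54 [387. 153.] [394. 161.] [[0.6, -0.199], [0.6, -0.202], [0.6, -0.205], [0.597, -0.196], [0.597, -0.199], [0.597, -0.202]] [[ 0.59162111 -0.2012798 ]]
grip [[0.45413937 0.19426256]] ((454.2650451660156, 194.1671600341797), (17.634754180908203, 43.41162109375), 6.107800006866455)
red [[0.5745, -0.1052], [0.5745, -0.108], [0.5716, -0.1051], [0.5688, -0.1079], [0.5659, -0.1079], [0.563, -0.1079], [0.5602, -0.1079], [0.5573, -0.1079], [0.5544, -0.1079]]
cam [ 0.25020093 -0.01832835  1.51426243]
```

View pics/crop1.png

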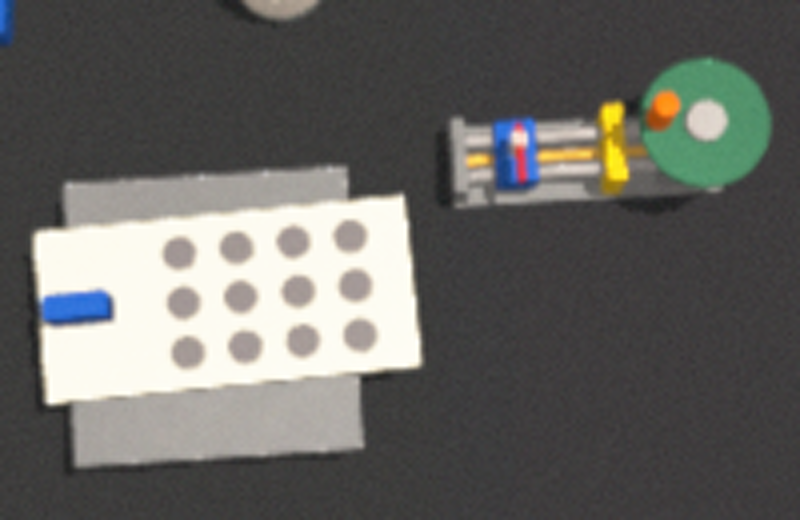

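The crop shows the board about 2° more rotated than the riser and offset toward +x by about 8 mm. The crank sits on the +y side of the wheel axis (0.591, −0.235). I'll start the approach.

move_arm --commands '[{"fingers":0,"x":-291,"y":-190,"z":-15,"az":72},{"fingers":0,"x":-291,"y":-190,"z":-15,"az":72},{"fingers":0,"x":-291,"y":-190,"z":-15,"az":72},{"fingers":0,"x":-291,"y":-190,"z":-15,"az":72},{"fingers":0,"x":-291,"y":-190,"z":-15,"az":72}]'

```text
$.commands[0]: bad value
```

```bash
cat >> h.py <<'E'
from scipy.spatial.transform import Rotation as Ro
def rel(p,yawdeg):
    s=ctrl.sense(); R=Ro.from_euler('xyz',s['orientation']); T=Ro.from_euler('xyz',[180,0,yawdeg],degrees=True)
    print('t',s['time_s'],'pos',s['tool_pos'].round(4),'rpy',R.as_euler('xyz',degrees=True).round(2),'F',s['ft_force'].round(1),'op',round(s['opening'],4),'gf',s['gripper_force'])
    print('shift mm',(R.inv().apply(np.array(p)-s['tool_pos'])*1000).round(1),'turn',np.degrees((R.inv()*T).as_rotvec()).round(2))
E
python3 -c "
from h import *
rel([.5915,-.202,.2],94)"
```

```text
t 0.15 pos [0.1641 0.6543 0.1965] rpy [-1.7993e+02  1.0000e-02  1.6592e+02] F [-0.3 -0.3  0.1] op 0.088 gf 0.0
shift mm [-622.9 -726.6   -2.4] turn [-6.000e-02  5.000e-02  7.192e+01]
```

move_arm --commands '[{"fingers":0.0,"x":-50,"y":-34,"z":-5,"az":10},{"fingers":0.0,"x":-100,"y":-68,"z":-10,"az":20},{"fingers":0.0,"x":-150,"y":-102,"z":-15,"az":30},{"fingers":0.0,"x":-200,"y":-136,"z":-15,"az":40},{"fingers":0.0,"x":-250,"y":-170,"z":-15,"az":50}]'

```text
$.commands[0]: bad value
```

```bash
python3 -c "
from h import *
rel([.5915,-.202,.2],94)"
```

```text
t 0.15 pos [0.1641 0.6543 0.1965] rpy [-1.7993e+02  1.0000e-02  1.6592e+02] F [-0.3 -0.3  0.1] op 0.088 gf 0.0
shift mm [-622.9 -726.6   -2.4] turn [-6.000e-02  5.000e-02  7.192e+01]
```

move_arm --commands '[{"fingers":0,"x":-50,"y":-34,"z":-5,"ax":0,"ay":0,"az":10},{"fingers":0,"x":-100,"y":-68,"z":-10,"ax":0,"ay":0,"az":20},{"fingers":0,"x":-150,"y":-102,"z":-15,"ax":0,"ay":0,"az":30},{"fingers":0,"x":-200,"y":-136,"z":-15,"ax":0,"ay":0,"az":40},{"fingers":0,"x":-250,"y":-170,"z":-15,"ax":0,"ay":0,"az":50}]'

```text
time_s: 0.78
tool_pos: [0.3664, 0.4273, 0.2123]
orientation: [3.141, -0.0, 2.017]
ft_force: [-0.0, 0.9, 0.1]
opening: 0.0878
gripper_force: 0.0
```

```bash
python3 -c "
from h import *
rel([.5915,-.202,.2],94)"
```

```text
t 0.775 pos [0.3664 0.4273 0.2123] rpy [ 1.7999e+02 -2.0000e-02  1.1559e+02] F [-0.   0.9  0.1] op 0.0878 gf 0.0
shift mm [-664.8  -68.8   12.1] turn [ 1.000e-02 -2.000e-02  2.159e+01]
```

move_arm --commands '[{"fingers":0,"x":-60,"y":-6,"z":2,"ax":0,"ay":0,"az":7},{"fingers":0,"x":-120,"y":-12,"z":4,"ax":0,"ay":0,"az":14},{"fingers":0,"x":-180,"y":-19,"z":6,"ax":0,"ay":0,"az":21.6},{"fingers":0,"x":-240,"y":-25,"z":6,"ax":0,"ay":0,"az":21.6},{"fingers":0,"x":-300,"y":-31,"z":6,"ax":0,"ay":0,"az":21.6}]'

```text
time_s: 1.4
tool_pos: [0.4688, 0.1438, 0.2063]
orientation: [3.141, -0.0, 1.647]
ft_force: [1.0, 0.4, -0.4]
opening: 0.0875
gripper_force: 0.0
```

```bash
python3 -c "
from h import *
rel([.5915,-.202,.19],94)"
```

```text
t 1.4 pos [0.4688 0.1438 0.2063] rpy [ 1.7999e+02 -2.0000e-02  9.4340e+01] F [ 1.   0.4 -0.4] op 0.0875 gf 0.0
shift mm [-354.1   96.1   16.2] turn [ 0.01 -0.02  0.34]
```

move_arm --commands '[{"fingers":0,"x":-58,"y":16,"z":0,"ax":0,"ay":0,"az":0},{"fingers":0,"x":-116,"y":32,"z":0,"ax":0,"ay":0,"az":0},{"fingers":0,"x":-174,"y":48,"z":0,"ax":0,"ay":0,"az":0},{"fingers":0,"x":-232,"y":64,"z":0,"ax":0,"ay":0,"az":0},{"fingers":0,"x":-290,"y":80,"z":0,"ax":0,"ay":0,"az":0}]'

```text
time_s: 2.02
tool_pos: [0.5706, -0.1391, 0.2061]
orientation: [3.142, -0.0, 1.647]
ft_force: [0.5, 0.5, -0.5]
opening: 0.0877
gripper_force: 0.0
```

move_arm --commands '[{"fingers":0,"x":-40,"y":10,"z":5,"ax":0,"ay":0,"az":0},{"fingers":0,"x":-58,"y":16,"z":10,"ax":0,"ay":0,"az":0},{"fingers":0,"x":-58,"y":16,"z":10,"ax":0,"ay":0,"az":0},{"fingers":0,"x":-58,"y":16,"z":10,"ax":0,"ay":0,"az":0}]'

```text
time_s: 2.52
tool_pos: [0.5905, -0.1919, 0.196]
orientation: [-3.141, -0.001, 1.648]
ft_force: [-0.0, 0.2, -0.4]
opening: 0.0878
gripper_force: 0.0
```

```bash
python3 -c "
from h import *
rel([.5915,-.202,.131],94)"
```

```text
t 2.525 pos [ 0.5905 -0.1919  0.196 ] rpy [-1.7997e+02 -8.0000e-02  9.4450e+01] F [-0.   0.2 -0.4] op 0.0878 gf 0.0
shift mm [-10.3   0.3  65. ] turn [-0.03 -0.08  0.45]
```

move_arm --commands '[{"fingers":0,"x":-10,"y":0,"z":15,"ax":0,"ay":0,"az":0},{"fingers":0,"x":-10,"y":0,"z":40,"ax":0,"ay":0,"az":0},{"fingers":0,"x":-10,"y":0,"z":60,"ax":0,"ay":0,"az":0},{"fingers":0,"x":-10,"y":0,"z":65,"ax":0,"ay":0,"az":0},{"fingers":1,"x":-10,"y":0,"z":65,"ax":0,"ay":0,"az":0}]'

```text
time_s: 3.15
tool_pos: [0.5912, -0.2041, 0.1311]
orientation: [-3.141, -0.0, 1.646]
ft_force: [0.0, 0.0, 0.2]
opening: 0.0813
gripper_force: 0.0
```

move_arm --commands '[{"fingers":1,"x":0,"y":0,"z":0,"ax":0,"ay":0,"az":0},{"fingers":1,"x":0,"y":0,"z":0,"ax":0,"ay":0,"az":0},{"fingers":1,"x":0,"y":0,"z":0,"ax":0,"ay":0,"az":0},{"fingers":1,"x":0,"y":0,"z":0,"ax":0,"ay":0,"az":0},{"fingers":1,"x":0,"y":0,"z":0,"ax":0,"ay":0,"az":0}]'

```text
time_s: 3.78
tool_pos: [0.5913, -0.2041, 0.1313]
orientation: [3.141, -0.0, 1.646]
ft_force: [-0.9, 0.0, 0.0]
opening: 0.0311
gripper_force: 0.0
```

```bash
python3 -c "
from h import *
rel([.5915,-.202,.131],94)
d=snap('side','s2.png')
cv2.imwrite('pics/s2c.png',cv2.resize(cv2.imread('pics/s2.png')[130:280,300:450],None,fx=4,fy=4))"
```

```text
t 3.775 pos [ 0.5913 -0.2041  0.1313] rpy [179.99  -0.    94.32] F [-0.9  0.   0. ] op 0.0311 gf 0.0
shift mm [2.1 0.4 0.3] turn [ 0.01 -0.    0.32]
```

View pics/s2c.png

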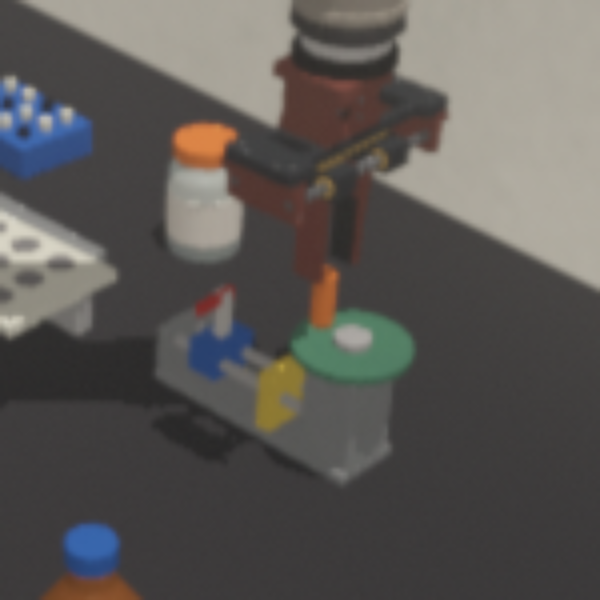

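```bash
python3 -c "
from h import *
rel([.5915,-.202,.131],94)
for n in('side','top'):
  d=snap(n); K=np.array([[d['fx'],0,d['cx']],[0,d['fy'],d['cy']],[0,0,1.]])
  P=np.array([[.591,-.204,.117],[.591,-.204,.131],[.575,-.205,.117],[.607,-.205,.117],[.591,-.202,.152],[.591,-.202,.106],[.5914,-.2349,.106]])
  print(n,cv2.projectPoints(P,np.array(d['rvec'],float),np.array(d['tvec'],float),K,None)[0].reshape(-1,2).round(1).tolist())
  R=cv2.Rodrigues(np.array(d['rvec'],float))[0]; print(-R.T@np.array(d['tvec']).reshape(3))
  W=cloud(d)
  if n=='side':
    for u,v in((377,196),(381,200),(387,190),(380,205),(388,193)): print(u,v,W[v,u].round(3),d['image'][v,u])
"
```

```text
t 3.825 pos [ 0.5913 -0.2041  0.1313] rpy [180.    -0.    94.32] F [-0.5  0.3  0.3] op 0.0271 gf 0.0
shift mm [2.1 0.4 0.3] turn [ 0.   -0.    0.32]
side [[380.1, 208.0], [380.4, 204.0], [376.6, 210.0], [384.0, 206.3], [380.5, 197.8], [379.4, 210.7], [387.4, 215.4]]
[-0.29044161 -0.98053287  0.86778829]
377 196 [ 0.573 -0.204  0.166] [81 54 48]
381 200 [ 0.587 -0.209  0.149] [152  86  48]
387 190 [ 0.604 -0.214  0.18 ] [56 47 44]
380 205 [ 0.585 -0.208  0.132] [162  92  49]
388 193 [ 0.605 -0.218  0.171] [84 56 50]
top [[390.2, 159.4], [390.8, 158.2], [390.6, 165.0], [390.5, 153.8], [391.1, 156.3], [389.0, 160.3], [400.7, 160.3]]
[ 0.25020093 -0.01832835  1.51426243]
```

move_arm --commands '[{"fingers":1,"x":0,"y":0,"z":0,"ax":0,"ay":0,"az":0},{"fingers":1,"x":0,"y":0,"z":0,"ax":0,"ay":0,"az":0}]'

```text
time_s: 4.18
tool_pos: [0.5913, -0.2042, 0.1312]
orientation: [-3.142, 0.0, 1.646]
ft_force: [0.3, -0.8, -0.0]
opening: 0.0015
gripper_force: 0.0
```

```bash
python3 -c "
from h import *
rel([.5915,-.202,.131],94)
d=snap('side','s3.png')
cv2.imwrite('pics/s3c.png',cv2.resize(cv2.imread('pics/s3.png')[170:230,350:420],None,fx=8,fy=8))"
```

```text
t 4.175 pos [ 0.5913 -0.2042  0.1312] rpy [-180.      0.     94.31] F [ 0.3 -0.8 -0. ] op 0.0015 gf 0.0
shift mm [2.1 0.4 0.2] turn [-0.    0.    0.31]
```

View pics/s3c.png

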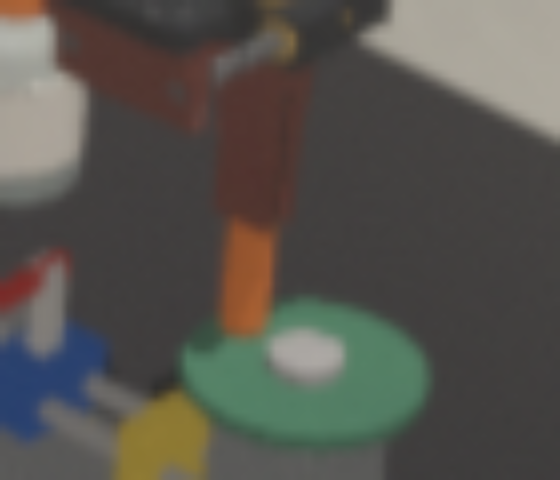

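The view shows the fingers fully shut just above the handle top (fingertip at about (381,197)), so the real fingertips are higher than the reported TCP z implies. I'll measure that offset.

```bash
python3 -c "
from h import *
for n in('side','top'):
  d=snap(n); W=cloud(d)
  if n=='side':
    for v in range(184,214,1):
      print(v,[(W[v,u].round(3).tolist(),d['image'][v,u].tolist()) for u in(379,382)])
  else:
    m=(abs(W[...,0]-.59)<.12)&(abs(W[...,1]+.2)<.12)&(W[...,2]>.16)
    print(np.histogram(W[m][:,2],bins=np.arange(.16,.5,.01)))
s=ctrl.sense(); print(s['qpos'].round(4).tolist())
"
```

```text
184 [([0.576, -0.205, 0.206], [82, 54, 50]), ([0.578, -0.215, 0.21], [81, 53, 48])]
185 [([0.582, -0.2, 0.198], [81, 53, 47]), ([0.579, -0.214, 0.206], [82, 55, 49])]
186 [([0.581, -0.202, 0.196], [82, 54, 49]), ([0.583, -0.212, 0.2], [81, 53, 48])]
187 [([0.584, -0.199, 0.191], [82, 53, 48]), ([0.579, -0.215, 0.199], [81, 52, 47])]
188 [([0.579, -0.204, 0.191], [82, 53, 48]), ([0.586, -0.209, 0.191], [82, 53, 48])]
189 [([0.585, -0.199, 0.183], [82, 53, 49]), ([0.582, -0.213, 0.191], [81, 53, 49])]
190 [([0.582, -0.201, 0.182], [80, 51, 47]), ([0.58, -0.215, 0.189], [81, 53, 47])]
191 [([0.583, -0.201, 0.178], [81, 53, 47]), ([0.582, -0.213, 0.184], [83, 54, 49])]
192 [([0.582, -0.202, 0.176], [81, 53, 48]), ([0.579, -0.216, 0.183], [82, 53, 48])]
193 [([0.583, -0.202, 0.172], [82, 54, 48]), ([0.58, -0.216, 0.179], [81, 52, 47])]
194 [([0.58, -0.205, 0.171], [81, 54, 48]), ([0.583, -0.214, 0.174], [81, 53, 48])]
195 [([0.58, -0.205, 0.167], [81, 53, 48]), ([0.583, -0.214, 0.171], [81, 53, 48])]
196 [([0.583, -0.203, 0.162], [84, 54, 46]), ([0.584, -0.214, 0.167], [81, 54, 48])]
197 
[... 1245 characters left out ...]
, ([0.592, -0.211, 0.109], [131, 107, 73])]
212 [([0.585, -0.207, 0.107], [99, 115, 88]), ([0.591, -0.213, 0.107], [101, 122, 95])]
213 [([0.58, -0.211, 0.107], [87, 128, 102]), ([0.587, -0.217, 0.107], [92, 129, 104])]
(array([  0,   0,   0,   0,   0,   0,   0,   1,   2,   3,   5, 117,  41,
         0,   0,   0,   0,   0,   0,   0,   0,   0,   0,   0,   0,   0,
         0,   0,   0,   0,   1,   0,   0]), array([0.16, 0.17, 0.18, 0.19, 0.2 , 0.21, 0.22, 0.23, 0.24, 0.25, 0.26,
       0.27, 0.28, 0.29, 0.3 , 0.31, 0.32, 0.33, 0.34, 0.35, 0.36, 0.37,
       0.38, 0.39, 0.4 , 0.41, 0.42, 0.43, 0.44, 0.45, 0.46, 0.47, 0.48,
       0.49]))
[-0.2029, 0.5237, 0.6029, 1.773, -0.3548, 0.9552, 0.6207]
```

move_arm --commands '[{"fingers":0.4,"x":0,"y":0,"z":-3,"ax":0,"ay":0,"az":0},{"fingers":0.4,"x":2,"y":0,"z":-3,"ax":0,"ay":0,"az":0},{"fingers":0.4,"x":2,"y":0,"z":-3,"ax":0,"ay":0,"az":0},{"fingers":0.4,"x":2,"y":0,"z":-3,"ax":0,"ay":0,"az":0},{"fingers":0.4,"x":2,"y":0,"z":-3,"ax":0,"ay":0,"az":0}]'

```text
time_s: 4.95
tool_pos: [0.5911, -0.2021, 0.1342]
orientation: [-3.142, -0.0, 1.646]
ft_force: [-0.5, 0.1, 0.4]
opening: 0.0472
gripper_force: 0.0
```

move_arm --commands '[{"fingers":0.4,"x":0,"y":0,"z":0,"ax":0,"ay":0,"az":0},{"fingers":0.4,"x":0,"y":0,"z":8,"ax":0,"ay":0,"az":0},{"fingers":0.4,"x":0,"y":0,"z":20,"ax":0,"ay":0,"az":0},{"fingers":0.4,"x":0,"y":0,"z":32,"ax":0,"ay":0,"az":0},{"fingers":0.4,"x":0,"y":0,"z":39,"ax":0,"ay":0,"az":0}]'

```text
time_s: 5.58
tool_pos: [0.5905, -0.2019, 0.0938]
orientation: [-3.14, -0.0, 1.646]
ft_force: [-0.5, 0.9, 1.1]
opening: 0.0525
gripper_force: 0.0
```

move_arm --commands '[{"fingers":1,"x":0,"y":0,"z":0,"ax":0,"ay":0,"az":0},{"fingers":1,"x":0,"y":0,"z":0,"ax":0,"ay":0,"az":0},{"fingers":1,"x":0,"y":0,"z":0,"ax":0,"ay":0,"az":0},{"fingers":1,"x":0,"y":0,"z":0,"ax":0,"ay":0,"az":0},{"fingers":1,"x":0,"y":0,"z":0,"ax":0,"ay":0,"az":0}]'

```text
time_s: 6.2
tool_pos: [0.592, -0.2021, 0.0957]
orientation: [3.14, 0.0, 1.647]
ft_force: [2.5, 0.3, 0.1]
opening: 0.0173
gripper_force: 30.0
```

```bash
python3 -c "
from h import *
y=np.radians(94.35);T=np.array([[np.cos(y),np.sin(y)],[np.sin(y),-np.cos(y)]])
f=lambda t:33*np.array([np.sin(np.radians(t)),np.cos(np.radians(t))])
for a in(0,90,180,270,360):
  print(a,[(T@(f(a+k)-f(a))).round(1).tolist() for k in(18,36,54,72,90)])
"
```

```text
0 [[-2.4, 10.0], [-7.8, 18.9], [-15.6, 25.6], [-25.1, 29.6], [-35.4, 30.4]]
90 [[-10.0, -2.4], [-18.9, -7.8], [-25.6, -15.6], [-29.6, -25.1], [-30.4, -35.4]]
180 [[2.4, -10.0], [7.8, -18.9], [15.6, -25.6], [25.1, -29.6], [35.4, -30.4]]
270 [[10.0, 2.4], [18.9, 7.8], [25.6, 15.6], [29.6, 25.1], [30.4, 35.4]]
360 [[-2.4, 10.0], [-7.8, 18.9], [-15.6, 25.6], [-25.1, 29.6], [-35.4, 30.4]]
```

move_arm --commands '[{"fingers":1,"x":-2.4,"y":10,"z":0,"ax":0,"ay":0,"az":0},{"fingers":1,"x":-7.8,"y":18.9,"z":0,"ax":0,"ay":0,"az":0},{"fingers":1,"x":-15.6,"y":25.6,"z":0,"ax":0,"ay":0,"az":0},{"fingers":1,"x":-25.1,"y":29.6,"z":0,"ax":0,"ay":0,"az":0},{"fingers":1,"x":-35.4,"y":30.4,"z":0,"ax":0,"ay":0,"az":0}]'

```text
time_s: 6.82
tool_pos: [0.6248, -0.2333, 0.0956]
orientation: [-3.142, -0.003, 1.648]
ft_force: [-2.4, 4.9, 5.8]
opening: 0.0177
gripper_force: 30.0
```

```bash
python3 -c "
from h import *
rel([.5914+.033,-.2349,.0955],94.35)"
```

```text
t 6.825 pos [ 0.6248 -0.2333  0.0956] rpy [-1.800e+02 -1.600e-01  9.441e+01] F [-2.4  4.9  5.8] op 0.0177 gf 30.001114904880524
shift mm [-1.5 -0.5  0.1] turn [-0.   -0.16  0.06]
```

move_arm --commands '[{"fingers":1,"x":-10,"y":-2.4,"z":0,"ax":0,"ay":0,"az":0},{"fingers":1,"x":-18.9,"y":-7.8,"z":0,"ax":0,"ay":0,"az":0},{"fingers":1,"x":-25.6,"y":-15.6,"z":0,"ax":0,"ay":0,"az":0},{"fingers":1,"x":-29.6,"y":-25.1,"z":0,"ax":0,"ay":0,"az":0},{"fingers":1,"x":-30.4,"y":-35.4,"z":0,"ax":0,"ay":0,"az":0}]'

```text
time_s: 7.45
tool_pos: [0.5911, -0.2683, 0.0956]
orientation: [3.14, -0.0, 1.646]
ft_force: [3.7, 4.8, 5.1]
opening: 0.0172
gripper_force: 30.0
```

move_arm --commands '[{"fingers":1,"x":2.4,"y":-10,"z":0,"ax":0,"ay":0,"az":0},{"fingers":1,"x":7.8,"y":-18.9,"z":0,"ax":0,"ay":0,"az":0},{"fingers":1,"x":15.6,"y":-25.6,"z":0,"ax":0,"ay":0,"az":0},{"fingers":1,"x":25.1,"y":-29.6,"z":0,"ax":0,"ay":0,"az":0},{"fingers":1,"x":35.4,"y":-30.4,"z":0,"ax":0,"ay":0,"az":0}]'

```text
time_s: 8.07
tool_pos: [0.5588, -0.2374, 0.0957]
orientation: [3.138, 0.004, 1.645]
ft_force: [7.7, -3.8, -2.9]
opening: 0.0174
gripper_force: 30.0
```

move_arm --commands '[{"fingers":1,"x":10,"y":2.4,"z":0,"ax":0,"ay":0,"az":0},{"fingers":1,"x":18.9,"y":7.8,"z":0,"ax":0,"ay":0,"az":0},{"fingers":1,"x":25.6,"y":15.6,"z":0,"ax":0,"ay":0,"az":0},{"fingers":1,"x":29.6,"y":25.1,"z":0,"ax":0,"ay":0,"az":0},{"fingers":1,"x":30.4,"y":35.4,"z":0,"ax":0,"ay":0,"az":0}]'

```text
time_s: 8.7
tool_pos: [0.5886, -0.2023, 0.0955]
orientation: [-3.138, -0.002, 1.645]
ft_force: [-4.8, 1.9, 11.7]
opening: 0.0172
gripper_force: 30.0
```

```bash
python3 -c "
from h import *
rel([.5914,-.2349+.033,.0955],94.35)
d=snap('top','t4.png')
cv2.imwrite('pics/t4c.png',cv2.resize(cv2.imread('pics/t4.png')[130:200,325:425],None,fx=6,fy=6))
W=cloud(d);I=d['image'];s=seg('',W,I)
for k in('red','yellow'): print(k,plane(d,px(s[k]),.092 if k=='red' else .065).round(4).tolist()[:12])"
```

```text
t 8.7 pos [ 0.5886 -0.2023  0.0955] rpy [-1.7977e+02 -1.0000e-01  9.4250e+01] F [-4.8  1.9 11.7] op 0.0172 gf 30.002956688404083
shift mm [0.2 2.8 0. ] turn [-0.23 -0.1  -0.1 ]
red []
yellow []
```

move_arm --commands '[{"fingers":1,"x":-0.5,"y":4,"z":0,"ax":0,"ay":0,"az":0},{"fingers":1,"x":-1.3,"y":7,"z":0,"ax":0,"ay":0,"az":0},{"fingers":1,"x":-1.8,"y":9,"z":0,"ax":0,"ay":0,"az":0},{"fingers":1,"x":-1.8,"y":9,"z":0,"ax":0,"ay":0,"az":0}]'

```text
time_s: 9.25
tool_pos: [0.5968, -0.2025, 0.0955]
orientation: [-3.136, -0.004, 1.645]
ft_force: [-8.6, 5.7, 16.4]
opening: 0.0173
gripper_force: 30.0
```

move_arm --commands '[{"fingers":1,"x":-0.8,"y":3,"z":0,"ax":0,"ay":0,"az":0},{"fingers":1,"x":-0.8,"y":3,"z":0,"ax":0,"ay":0,"az":0}]'

```text
time_s: 9.5
tool_pos: [0.5968, -0.2025, 0.0954]
orientation: [-3.131, -0.007, 1.645]
ft_force: [-16.3, 8.0, 22.9]
opening: 0.0173
gripper_force: 30.0
```

move_arm --commands '[{"fingers":1,"x":-0.8,"y":3,"z":0,"ax":0,"ay":0,"az":0},{"fingers":1,"x":-0.8,"y":3,"z":0,"ax":0,"ay":0,"az":0}]'

```text
time_s: 9.75
tool_pos: [0.5969, -0.2025, 0.0953]
orientation: [-3.125, -0.009, 1.644]
ft_force: [-25.8, 11.3, 30.6]
opening: 0.0177
gripper_force: 30.0
```

```bash
python3 -c "
from h import *
rel([.599,-.203,.0955],94.35)
d=snap('side','s5.png')
cv2.imwrite('pics/s5c.png',cv2.resize(cv2.imread('pics/s5.png')[180:260,320:420],None,fx=6,fy=6))"
```

```text
t 9.75 pos [ 0.5969 -0.2025  0.0953] rpy [-179.07   -0.53   94.2 ] F [-25.8  11.3  30.6] op 0.0177 gf 30.007628202438354
shift mm [-0.7  2.  -0.3] turn [-0.93 -0.53 -0.14]
```

View pics/s5c.png

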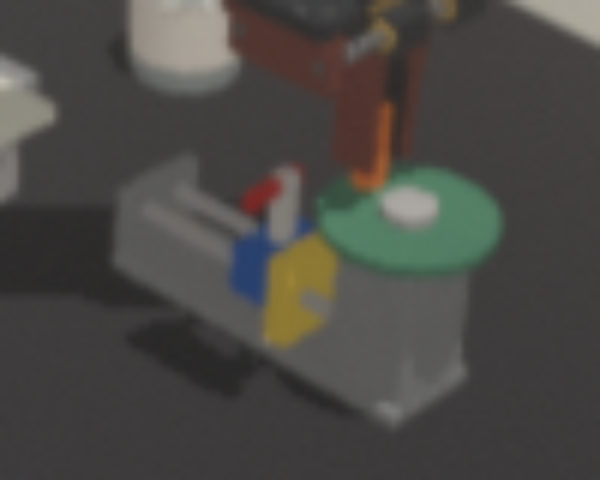

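The carriage (blue) is flush against the yellow stop, and the force rises without motion, so the wheel is at its end. I'll relax, release and lift.

move_arm --commands '[{"fingers":1,"x":1.5,"y":-6,"z":0,"ax":0,"ay":0,"az":0},{"fingers":0.6,"x":1.5,"y":-7,"z":0,"ax":0,"ay":0,"az":0},{"fingers":0.4,"x":1.5,"y":-7,"z":0,"ax":0,"ay":0,"az":0},{"fingers":0.4,"x":1.5,"y":-7,"z":0,"ax":0,"ay":0,"az":0},{"fingers":0.4,"x":1.5,"y":-7,"z":0,"ax":0,"ay":0,"az":0}]'

```text
time_s: 10.42
tool_pos: [0.5991, -0.2036, 0.0949]
orientation: [-3.141, 0.0, 1.646]
ft_force: [-0.5, 0.8, 0.1]
opening: 0.0513
gripper_force: 0.0
```

move_arm --commands '[{"fingers":0.4,"x":0,"y":0,"z":0,"ax":0,"ay":0,"az":0},{"fingers":0.4,"x":0,"y":0,"z":-15,"ax":0,"ay":0,"az":0},{"fingers":0.4,"x":0,"y":0,"z":-45,"ax":0,"ay":0,"az":0},{"fingers":0.4,"x":0,"y":0,"z":-75,"ax":0,"ay":0,"az":0},{"fingers":0.4,"x":30,"y":0,"z":-90,"ax":0,"ay":0,"az":0}]'

```text
time_s: 11.05
tool_pos: [0.5975, -0.1766, 0.1885]
orientation: [3.138, 0.003, 1.641]
ft_force: [0.6, 0.4, 0.3]
opening: 0.0529
gripper_force: 0.0
```

```bash
python3 -c "
from h import *
rel([.4545,.1945,.17],96)"
```

```text
t 11.05 pos [ 0.5975 -0.1766  0.1885] rpy [1.7979e+02 1.5000e-01 9.4050e+01] F [0.6 0.4 0.3] op 0.0529 gf 0.0
shift mm [ 380.3 -116.5   17.1] turn [ 0.2   0.15 -1.95]
```

move_arm --commands '[{"fingers":0.3,"x":58,"y":-17,"z":0,"ax":0,"ay":0,"az":-0.4},{"fingers":0.3,"x":116,"y":-35,"z":3,"ax":0,"ay":0,"az":-0.8},{"fingers":0.3,"x":174,"y":-53,"z":6,"ax":0,"ay":0,"az":-1.2},{"fingers":0.3,"x":232,"y":-70,"z":9,"ax":0,"ay":0,"az":-1.6},{"fingers":0.3,"x":290,"y":-88,"z":12,"ax":0,"ay":0,"az":-1.7}]'

```text
time_s: 11.68
tool_pos: [0.4871, 0.1108, 0.1744]
orientation: [3.14, -0.001, 1.676]
ft_force: [1.0, 1.0, -0.1]
opening: 0.0612
gripper_force: 0.0
```

move_arm --commands '[{"fingers":0.3,"x":50,"y":-15,"z":0,"ax":0,"ay":0,"az":0},{"fingers":0.3,"x":85,"y":-25,"z":0,"ax":0,"ay":0,"az":0},{"fingers":0.3,"x":85,"y":-25,"z":0,"ax":0,"ay":0,"az":0},{"fingers":0.3,"x":85,"y":-25,"z":0,"ax":0,"ay":0,"az":0}]'

```text
time_s: 12.18
tool_pos: [0.4542, 0.1902, 0.1739]
orientation: [3.141, -0.0, 1.675]
ft_force: [-0.1, 0.9, -0.2]
opening: 0.0615
gripper_force: 0.0
```

```bash
python3 -c "
from h import *
rel([.457,.196,.072],96)
d=snap('top'); W=cloud(d);I=d['image'];s=seg('',W,I)
for k in('red','yellow'): print(k,plane(d,px(s[k]),.092 if k=='red' else .065).round(4).tolist()[:14])
g=cv2.cvtColor(I,cv2.COLOR_RGB2HSV).astype(int)
print(W[150:180,355:385][s['blueall'][150:180,355:385]].mean(0))
"
```

```text
t 12.175 pos [0.4542 0.1902 0.1739] rpy [ 1.7995e+02 -1.0000e-02  9.5970e+01] F [-0.1  0.9 -0.2] op 0.0615 gf 0.0
shift mm [  5.4   3.3 101.9] turn [ 0.05 -0.01 -0.03]
red [[0.5921, -0.156], [0.5777, -0.153], [0.5777, -0.1558], [0.5748, -0.153], [0.5748, -0.1558], [0.5719, -0.1558], [0.5691, -0.1557], [0.5662, -0.1557], [0.5633, -0.1557]]
yellow [[0.6135, -0.1702], [0.6135, -0.1731], [0.6135, -0.176], [0.6135, -0.1789], [0.6135, -0.1817], [0.6105, -0.1702], [0.6105, -0.1731], [0.6105, -0.176], [0.6106, -0.1788], [0.6106, -0.1817], [0.6075, -0.1673], [0.6075, -0.1702], [0.6076, -0.173], [0.6076, -0.1759]]
[ 0.58314342 -0.15178288  0.04923362]
```

move_arm --commands '[{"fingers":0.3,"x":5,"y":3,"z":30,"ax":0,"ay":0,"az":0},{"fingers":0.3,"x":5,"y":3,"z":60,"ax":0,"ay":0,"az":0},{"fingers":0.3,"x":5,"y":3,"z":85,"ax":0,"ay":0,"az":0},{"fingers":0.3,"x":5,"y":3,"z":98,"ax":0,"ay":0,"az":0},{"fingers":0.3,"x":5,"y":3,"z":100,"ax":0,"ay":0,"az":0}]'

```text
time_s: 12.85
tool_pos: [0.4563, 0.1952, 0.073]
orientation: [-3.141, 0.001, 1.674]
ft_force: [-0.0, -0.4, -0.2]
opening: 0.0613
gripper_force: 0.0
```

move_arm --commands '[{"fingers":1,"x":0,"y":0,"z":0,"ax":0,"ay":0,"az":0},{"fingers":1,"x":0,"y":0,"z":0,"ax":0,"ay":0,"az":0},{"fingers":1,"x":0,"y":0,"z":0,"ax":0,"ay":0,"az":0},{"fingers":1,"x":0,"y":0,"z":0,"ax":0,"ay":0,"az":0},{"fingers":1,"x":0,"y":0,"z":0,"ax":0,"ay":0,"az":0}]'

```text
time_s: 13.48
tool_pos: [0.4564, 0.1964, 0.0734]
orientation: [3.141, -0.0, 1.676]
ft_force: [0.9, 1.3, 1.3]
opening: 0.0181
gripper_force: 30.0
```

move_arm --commands '[{"fingers":1,"x":0,"y":0,"z":0,"ax":0,"ay":0,"az":0},{"fingers":1,"x":0,"y":0,"z":0,"ax":0,"ay":0,"az":0}]'

```text
time_s: 13.72
tool_pos: [0.4564, 0.1964, 0.0735]
orientation: [3.141, -0.0, 1.676]
ft_force: [0.3, 0.2, 1.6]
opening: 0.0179
gripper_force: 30.0
```

```bash
python3 -c "
from h import *
rel([.457,.196,.072],96)
d=snap('side','s6.png')
cv2.imwrite('pics/s6c.png',cv2.resize(cv2.imread('pics/s6.png')[130:240,235:345],None,fx=5,fy=5))"
```

```text
t 13.725 pos [0.4564 0.1964 0.0735] rpy [ 1.7997e+02 -2.0000e-02  9.6020e+01] F [0.3 0.2 1.6] op 0.0179 gf 29.975425601005554
shift mm [-0.5  0.5  1.5] turn [ 0.03 -0.02  0.02]
```

View pics/s6c.png

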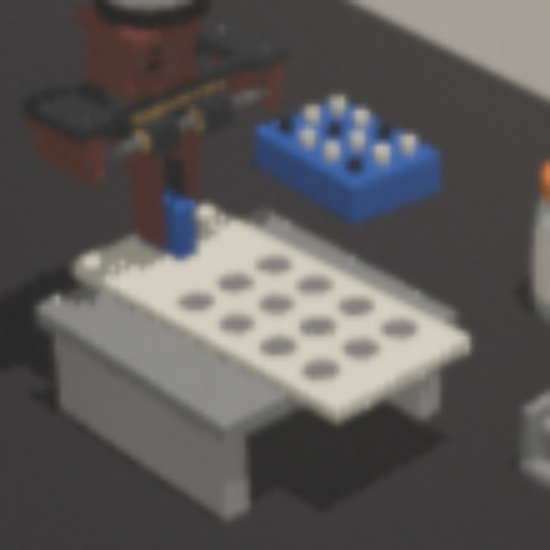

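The fingers hold the blue bar and the board is flat. First I'll square and centre the board with light downward pressure, then slide it.

move_arm --commands '[{"fingers":1,"x":0,"y":0,"z":1.5,"ax":0,"ay":0,"az":0},{"fingers":1,"x":0,"y":-1,"z":2,"ax":0,"ay":0,"az":0.7},{"fingers":1,"x":0,"y":-2.4,"z":2,"ax":0,"ay":0,"az":1.4},{"fingers":1,"x":0,"y":-3.7,"z":2,"ax":0,"ay":0,"az":2},{"fingers":1,"x":0,"y":-3.7,"z":2,"ax":0,"ay":0,"az":2}]'

```text
time_s: 14.4
tool_pos: [0.4565, 0.1961, 0.0734]
orientation: [3.134, -0.002, 1.64]
ft_force: [5.7, -2.3, 13.4]
opening: 0.0181
gripper_force: 30.1
```

```bash
cat > m.py <<'E'
from h import *
rel([.457,.196,.072],94)
d=snap('top'); I=d['image']
g=cv2.cvtColor(I,cv2.COLOR_RGB2HSV).astype(int)
import sys
lo,hi=int(sys.argv[1]),int(sys.argv[2]); c0=int(sys.argv[3]) # columns for long edges, col max
wh=(g[...,1]<45)&(g[...,2]>185); wh[:,:225]=0; wh[:170]=0; wh[250:]=0; wh[:,c0:]=0; wh=big(wh)
for (q,n,r) in edges(d,wh,.09,0,lo,hi,10): print('board long',np.degrees(np.arctan(q[0])).round(2),q[1].round(4),r.round(4))
q,n,r=edges(d,wh,.09,1,190,222,5)[1]; print('front',np.degrees(np.arctan(q[0])).round(2),q.round(4),r.round(4))
pl=(g[...,1]<60)&(g[...,2]>70); pl[:,:225]=0; pl[:165]=0; pl[260:]=0; pl[:,335:]=0; pl=big(pl)
for (q,n,r) in edges(d,pl,.08,0,262,308,10): print('plate',np.degrees(np.arctan(q[0])).round(2),q[1].round(4),r.round(4))
v,u=np.nonzero(((g[...,0]<5)|(g[...,0]>172))&(g[...,1]>100)&(np.arange(640)>345)&(np.arange(640)<385)&(np.arange(400)[:,None]>150)&(np.arange(400)[:,None]<190))
print('red',np.c_[plane(d,np.c_[u,v].astype(float),.092).round(4),u,v].tolist())
# redness-weighted column centre per row
f=I.astype(float); red=np.clip(f[...,0]-np.maximum(f[...,1],f[...,2]),0,None)
for r in sorted(set(v)):
    w=red[r,u.min()-3:u.max()+4]; uc=(w*np.arange(u.min()-3,u.max()+4)).sum()/w.sum(); print(r,round(uc,2),w.round().tolist(),plane(d,[uc,float(r)],.092).round(4).tolist())
E
python3 m.py 262 322 340
```

```text
t 14.4 pos [0.4565 0.1961 0.0734] rpy [ 1.7959e+02 -9.0000e-02  9.3980e+01] F [ 5.7 -2.3 13.4] op 0.0181 gf 30.066595673561096
shift mm [-0.2  0.4  1.4] turn [ 0.41 -0.09 -0.02]
board long -4.06 0.5332 0.0008
board long -4.12 0.4094 0.0011
front 4.6 [ 0.0805 -0.0711] 0.0007
plate -4.19 0.5689 0.0008
plate -3.7 0.3624 0.0008
red [[0.5921, -0.1531, 371.0, 161.0], [0.5921, -0.156, 372.0, 161.0], [0.5892, -0.1559, 372.0, 162.0], [0.5806, -0.1558, 372.0, 165.0], [0.5777, -0.153, 371.0, 166.0], [0.5777, -0.1558, 372.0, 166.0], [0.5748, -0.153, 371.0, 167.0], [0.5748, -0.1558, 372.0, 167.0], [0.5719, -0.1558, 372.0, 168.0], [0.5691, -0.1557, 372.0, 169.0], [0.5662, -0.1557, 372.0, 170.0], [0.5633, -0.1557, 372.0, 171.0], [0.5604, -0.1556, 372.0, 172.0], [0.5576, -0.1556, 372.0, 173.0]]
161 371.51 [0.0, 0.0, 0.0, 106.0, 112.0, 0.0, 0.0, 0.0] [[0.5921, -0.1546]]
162 371.61 [0.0, 0.0, 21.0, 73.0, 93.0, 31.0, 0.0, 0.0] [[0.5892, -0.1548]]
165 371.69 [0.0, 0.0, 29.0, 70.0, 99.0, 51.0, 0.0, 0.0] [[0.5806, -0.155]]
166 371.65 [0.0, 0.0, 21.0, 95.0, 148.0, 32.0, 0.0, 0.0] [[0.5777, -0.1548]]
167 371.78 [0.0, 0.0, 11.0, 98.0, 161.0, 50.0, 0.0, 0.0] [[0.5748, -0.1552]]
168 372.03 [0.0, 0.0, 0.0, 56.0, 164.0, 64.0, 0.0, 0.0] [[0.5719, -0.1558]]
169 372.37 [0.0, 0.0, 0.0, 0.0, 158.0, 93.0, 0.0, 0.0] [[0.5691, -0.1568]]
170 372.4 [0.0, 0.0, 0.0, 0.0, 146.0, 97.0, 0.0, 0.0] [[0.5662, -0.1568]]
171 372.43 [0.0, 0.0, 0.0, 0.0, 133.0, 100.0, 0.0, 0.0] [[0.5633, -0.1569]]
172 372.49 [0.0, 0.0, 0.0, 0.0, 120.0, 114.0, 0.0, 0.0] [[0.5605, -0.157]]
173 372.5 [0.0, 0.0, 0.0, 0.0, 101.0, 99.0, 0.0, 0.0] [[0.5576, -0.157]]
```

move_arm --commands '[{"fingers":1,"x":-6,"y":0,"z":-0.7,"ax":0,"ay":0,"az":0},{"fingers":1,"x":-18,"y":0,"z":-0.7,"ax":0,"ay":0,"az":0},{"fingers":1,"x":-32,"y":0,"z":-0.7,"ax":0,"ay":0,"az":0},{"fingers":1,"x":-46,"y":0,"z":-0.7,"ax":0,"ay":0,"az":0},{"fingers":1,"x":-60,"y":0,"z":-0.7,"ax":0,"ay":0,"az":0}]'

```text
time_s: 15.08
tool_pos: [0.4582, 0.1394, 0.0734]
orientation: [3.138, -0.005, 1.643]
ft_force: [-0.7, 9.1, 11.0]
opening: 0.0181
gripper_force: 30.0
```

```bash
python3 m.py 290 340 355 | grep -v -e red -e ^1
```

```text
t 15.075 pos [0.4582 0.1394 0.0734] rpy [179.82  -0.26  94.14] F [-0.7  9.1 11. ] op 0.0181 gf 30.00810831785202
shift mm [56.5  2.9  1.7] turn [ 0.18 -0.26  0.14]
board long -3.4 0.5297 0.0008
board long -5.3 0.4067 0.0008
front 4.24 [ 0.0742 -0.1243] 0.0007
plate -4.64 0.5693 0.0008
plate -4.01 0.3629 0.0008
```

move_arm --commands '[{"fingers":1,"x":-14,"y":0,"z":0,"ax":0,"ay":0,"az":0},{"fingers":1,"x":-28,"y":0,"z":0,"ax":0,"ay":0,"az":0},{"fingers":1,"x":-42,"y":0,"z":0,"ax":0,"ay":0,"az":0},{"fingers":1,"x":-54,"y":0,"z":0,"ax":0,"ay":0,"az":0},{"fingers":1,"x":-60,"y":0,"z":0,"ax":0,"ay":0,"az":0}]'

```text
time_s: 15.75
tool_pos: [0.4625, 0.0792, 0.0734]
orientation: [3.139, -0.004, 1.642]
ft_force: [-0.9, 10.9, 13.0]
opening: 0.0178
gripper_force: 30.0
```

```bash
sed -i 's/edges(d,pl,.08,0,262,308,10)/[]/' m.py; python3 m.py 310 360 372
python3 -c "
from h import *
d=snap('top','t8.png');cv2.imwrite('pics/t8c.png',cv2.resize(cv2.imread('pics/t8.png')[140:260,240:420],None,fx=4,fy=4,interpolation=cv2.INTER_CUBIC))
for v in (185,192,200,208,216): print(v,d['image'][v,355:380].mean(1).round().astype(int).tolist())"
```

```text
t 15.75 pos [0.4625 0.0792 0.0734] rpy [179.83  -0.25  94.08] F [-0.9 10.9 13. ] op 0.0178 gf 30.01115083694458
shift mm [116.8   2.8   1.9] turn [ 0.17 -0.25  0.08]
board long -3.85 0.5292 0.0008
board long -4.16 0.407 0.0008
front 3.84 [ 0.0672 -0.1817] 0.0007
red [[0.5921, -0.1531, 371.0, 161.0], [0.5921, -0.156, 372.0, 161.0], [0.5892, -0.1559, 372.0, 162.0], [0.5806, -0.1558, 372.0, 165.0], [0.5777, -0.153, 371.0, 166.0], [0.5777, -0.1558, 372.0, 166.0], [0.5748, -0.153, 371.0, 167.0], [0.5748, -0.1558, 372.0, 167.0], [0.5719, -0.1558, 372.0, 168.0], [0.5691, -0.1557, 372.0, 169.0], [0.5662, -0.1557, 372.0, 170.0], [0.5633, -0.1557, 372.0, 171.0], [0.5604, -0.1556, 372.0, 172.0], [0.5576, -0.1556, 372.0, 173.0]]
161 371.51 [0.0, 0.0, 0.0, 106.0, 112.0, 0.0, 0.0, 0.0] [[0.5921, -0.1546]]
162 371.61 [0.0, 0.0, 23.0, 71.0, 89.0, 33.0, 0.0, 0.0] [[0.5892, -0.1548]]
165 371.7 [0.0, 0.0, 28.0, 71.0, 96.0, 53.0, 0.0, 0.0] [[0.5806, -0.155]]
166 371.65 [0.0, 0.0, 21.0, 95.0, 148.0, 32.0, 0.0, 0.0] [[0.5777, -0.1548]]
167 371.78 [0.0, 0.0, 9.0, 99.0, 159.0, 48.0, 0.0, 0.0] [[0.5748, -0.1
[... 362 characters left out ...]
 [[0.5605, -0.157]]
173 372.49 [0.0, 0.0, 0.0, 0.0, 99.0, 96.0, 0.0, 0.0] [[0.5576, -0.157]]
185 [235, 241, 244, 248, 249, 249, 249, 249, 249, 249, 249, 249, 249, 244, 186, 85, 59, 61, 63, 61, 63, 66, 62, 57, 62]
192 [157, 159, 167, 202, 238, 249, 249, 249, 249, 249, 249, 250, 249, 249, 240, 118, 65, 61, 57, 64, 61, 62, 65, 60, 62]
200 [161, 161, 157, 162, 179, 229, 249, 250, 250, 250, 250, 250, 250, 250, 247, 227, 105, 65, 63, 61, 61, 60, 63, 59, 61]
208 [249, 250, 250, 250, 250, 250, 250, 250, 250, 250, 250, 250, 250, 250, 250, 243, 161, 78, 59, 60, 61, 59, 63, 62, 63]
216 [161, 162, 163, 163, 164, 184, 229, 249, 250, 250, 250, 250, 250, 250, 250, 250, 242, 115, 62, 61, 62, 62, 64, 62, 59]
```

View pics/t8c.png

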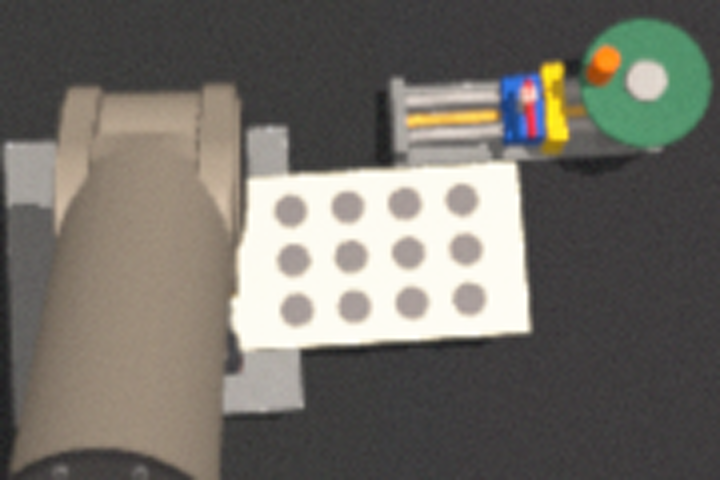

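```bash
python3 -c "
from h import *
d=snap('top')
D=np.array([.0698,-.9976])
e=plane(d,np.array([[369.3,185],[369.7,192],[370.6,200],[371.07,208],[371.7,216]],float),.09)
print(e.round(4),(e@D).round(4), np.degrees(np.arctan(np.polyfit(e[:,0],e[:,1],1)[0])))
p=plane(d,[[372.4,171.],[372.6,173.],[372.5,172.]],.092); print(p.round(4),(p@D).round(4))"
```

```text
[[ 0.5236 -0.1479]
 [ 0.5037 -0.1488]
 [ 0.4811 -0.1511]
 [ 0.4586 -0.1522]
 [ 0.4362 -0.1538]] [0.1841 0.1836 0.1844 0.1839 0.1838] 3.928122497411912
[[ 0.5633 -0.1568]
 [ 0.5576 -0.1573]
 [ 0.5605 -0.157 ]] [0.1957 0.1958 0.1958]
```

move_arm --commands '[{"fingers":1,"x":-4,"y":0,"z":0,"ax":0,"ay":0,"az":0},{"fingers":1,"x":-9,"y":0,"z":0,"ax":0,"ay":0,"az":0},{"fingers":1,"x":-12,"y":0,"z":0,"ax":0,"ay":0,"az":0},{"fingers":1,"x":-12,"y":0,"z":0,"ax":0,"ay":0,"az":0}]'

```text
time_s: 16.4
tool_pos: [0.4634, 0.0675, 0.0734]
orientation: [3.138, -0.004, 1.643]
ft_force: [-0.5, 9.2, 14.0]
opening: 0.018
gripper_force: 30.0
```

```bash
cat > f.py <<'E'
from h import *
rel([.457,.196,.072],94)
d=snap('top'); G=d['image'].mean(2); D=np.array([.0698,-.9976]); e=[]
for v in range(184,218):
    r=G[v,360:388]; j=np.nonzero((r[:-1]>=155)&(r[1:]<155))[0][-1]; e.append((360+j+(r[j]-155)/(r[j]-r[j+1]),v))
p=plane(d,np.array(e),.09); s=p@D; print('front s',np.median(s).round(4),s.std().round(4),'yaw',np.degrees(np.arctan(np.polyfit(p[:,0],p[:,1],1)[0])).round(2))
f=d['image'].astype(float); red=np.clip(f[...,0]-np.maximum(f[...,1],f[...,2]),0,None)
for v in (171,172,173):
    w=red[v,368:377]; print('ptr s',plane(d,[(w*np.arange(368,377)).sum()/w.sum(),float(v)],.092)@D)
W=cloud(snap('side')); m=(abs(W[...,0]-.47)<.06)&(W[...,1]<.03)&(W[...,1]>-.15)&(abs(W[...,2]-.09)<.02); q=W[m]
A=np.linalg.lstsq(np.c_[q[:,:2],np.ones(len(q))],q[:,2],rcond=None)[0]; print('tilt deg',np.degrees(A[:2]).round(2),'z',q[:,2].mean().round(4),len(q))
E
python3 f.py
```

```text
t 16.4 pos [0.4634 0.0675 0.0734] rpy [179.82  -0.24  94.11] F [-0.5  9.2 14. ] op 0.018 gf 30.010494589805603
shift mm [128.6   2.8   1.9] turn [ 0.18 -0.24  0.11]
front s 0.195 0.0003 yaw 4.04
ptr s [0.19665752]
ptr s [0.19646584]
ptr s [0.19636199]
tilt deg [0.89 0.02] z 0.0918 1262
```

move_arm --commands '[{"fingers":1,"x":-1,"y":0,"z":0,"ax":0,"ay":0,"az":0},{"fingers":1,"x":-1.2,"y":0,"z":0,"ax":0,"ay":0,"az":0},{"fingers":1,"x":-1.2,"y":0,"z":0,"ax":0,"ay":0,"az":0}]'

```text
time_s: 16.88
tool_pos: [0.4635, 0.067, 0.0734]
orientation: [3.139, -0.005, 1.643]
ft_force: [-1.7, 10.4, 14.5]
opening: 0.0178
gripper_force: 30.0
```

```bash
python3 f.py; python3 -c "
from h import *
d=snap('side','s9.png');cv2.imwrite('pics/s9c.png',cv2.resize(cv2.imread('pics/s9.png')[120:260,240:420],None,fx=4,fy=4,interpolation=cv2.INTER_CUBIC))"
```

```text
t 16.875 pos [0.4635 0.067  0.0734] rpy [179.82  -0.28  94.14] F [-1.7 10.4 14.5] op 0.0178 gf 30.01138061285019
shift mm [129.1   2.8   2.1] turn [ 0.18 -0.28  0.14]
front s 0.1955 0.0003 yaw 3.95
ptr s [0.19672868]
ptr s [0.1964687]
ptr s [0.19633285]
tilt deg [0.89 0.14] z 0.0917 1263
```

View pics/s9c.png

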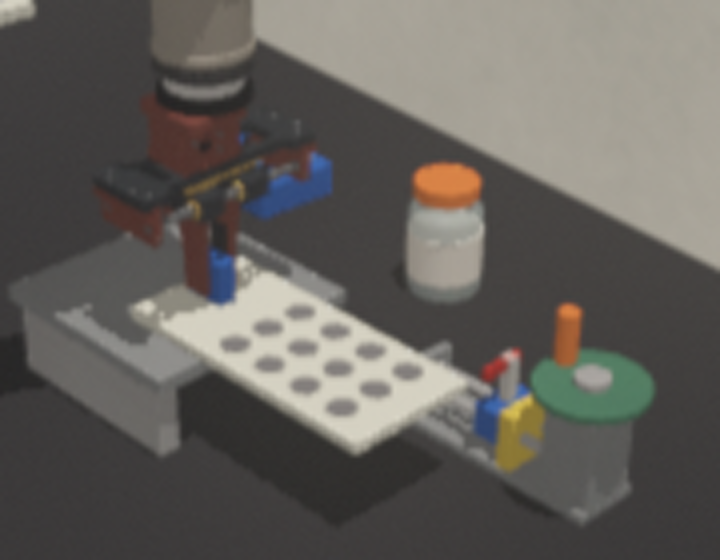

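The board is level and square on the riser, with its front edge within about 1 mm of the pointer and a gap of about 18 mm beside it. The carriage is at the stop and the grip is firm, so I'm handing in.

```bash
python3 -c "
from station import ctrl
print(ctrl.job_done())"
```

```text
the job is handed in; nothing more can be done
None
```

I wound the carriage against its yellow stop, then slid the board out square until its front edge was within about 1 mm of the red pointer. I handed the job in at about 17 s with the gripper still holding the board level; the bottle, jar and vial rack were not touched.

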